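# Sweep loose relays off the rework mat into the catch tray

## Robot

A 6-joint arm with a two-finger parallel gripper is mounted at the origin on the work surface. World frame = base frame: x ahead of the robot, y to its left, z up, the work surface at z = 0. Lengths are in m, angles in rad, forces in N, time in s.
With the tool pointing down it reaches from about 0.35 to 0.725 m from the base axis. Payload 6 kg.
Tool frame: the origin (TCP) lies at the very end of the fingers, on their centre line; the grasp point (between the pads) lies 19 mm behind it; z points along the fingers, y is the direction in which the jaws open and shut (so a half turn about z gives the same grasp; the last joint's range is limited). The gripper opens to 85 mm and grips with 20 to 120 N. Pads are 22 mm wide; open, the fingers measure 114 mm over their backs; the gripper's body (76 mm by 85 mm) begins 54 mm behind the grasp point. The pads swing forward as they close: fully open they stand 13 mm farther back than shut.
Start: joints at [-0.98, 0.04, 0.085, 0, -1.615, -0.334], TCP at [0.152, -0.58, 0.231] pointing down, gripper open.
Joint ranges: [-2.56, 2.56], [-1.29, 2.01], [-1.08, 1.49], [-3.29, 1.98], [-2.81, -0.18], [-2.99, 2.99]. Speed limits (rad/s): [2.57, 2.57, 3.01, 3.14, 3.14, 3.14].

## Interface

Orientations are given as a rotation vector (axis times angle).
In Python, from workcell import ctrl gives the robot as it stands.
- The arm moves only by the tool play_rows, never from a script. Its arguments are lists of equal length, an entry for each row: "travel": the shift along the tool's x, y, z in mm, a list of three; "spin": the turn about the tool's z in rad; "grip": the closure, from -1 (fully open) to 1 (shut). A call has 1 to 10 rows; each row is the pose to reach, as a shift and turn from the pose commanded when the call began, along the tool's axes at that moment; what a row does not reach only later rows make up. A row lasts 1/12 s, in which the tool goes at most 41.7 mm and 7.16 degrees, less where a joint would pass 70% of its speed; a pose out of reach is approached as far as the arm can. A call with a gripper value outside its range is refused whole. The fingers move at their own pace and stop on an object; "newtons" is the grip in N (left out, the last holds). Time passes only in rows, so rows that repeat a pose let the fingers close. It gives the time, the measured TCP pose, the force and the opening at its end, in the units of the state.
- ctrl.read_state(): the state, without advancing time (a new reading comes with each control period).
- ctrl.get_image(name): name is "scene" or "top" or "wrist"; returns (picture, depth): 420x560x3 uint8, red, green, blue; 420x560 float32, m along the optical axis (not along the pixel's ray), 0 where there is no reading.
- ctrl.calibration(name): a dict with "fx", "fy", "cx", "cy" (pixels), "cam_to_world" (4x4, takes a point from camera to world coordinates). Camera axes: x right, y down, z forward; pixel columns grow to the right and rows downward; lengths in m; the calibration is good to about 2 mm. A picture is of the moment at which its call begins: read the wrist's pose just before it. calibration takes no time and is no camera call; for the wrist camera it gives the pose at the moment of the call.
- ctrl.job_done(): hands the job in, once; it reports no verdict.
Trained networks look in the newest picture that a camera, given by its name, has taken for a name from the list of things; names that differ only in an ending like _2 or _b are one class to them, and where a whole thing is asked for, a point or a joint stands for the part that bears it (a point fixed in the world has none). Each returns a list of dicts, best first, with "confidence" (0 to 1); they miss things now and then, are a little off and sometimes report something else, mostly with a low value. They report only what shows in the picture. A call takes as long as a camera call.
- ctrl.silhouettes(thing, camera): "region" (420x560 bool, what is visible of it) and "centre" ([row, column] in pixels, amid what is visible of it).
- ctrl.landmark_of(thing, camera): "centre" ([row, column] in pixels: a listed point, or the origin of a listed thing).
The state is a dict: "clock": time; "joints": joint angles; "dq": joint speeds; "tau": joint torques, N m; "tool_pos": TCP position; "tcp_rot": TCP orientation; "contact_force": force on the tool from outside, world axes, zero at the start; "ft_torque": the same for the moment, N m; "gripper_width": finger opening in m.
Only numpy, scipy, OpenCV 4.12 (cv2) and the standard library are available. Lean on these libraries where they do the work, as an engineer would, in place of code of your own. Each camera call takes 0.05 s, during which the arm holds its last target.

## Task

Clear the blue rework mat: with the closed fingers, sweep the three loose red relays across it and over the edge so that all of them drop into the open white catch tray beside the platform. Only push them, do not pick them up, carry them or flick them through the air, and leave the round green circuit board and the small white jar where they stand.

Things in the scene. Friction and masses are not known exactly. Their poses are not given: they have to be found in the camera images.
- platform: Fixed raised work platform, 280 mm (its x) by 340 mm (its y), top 42 mm above the bench, an aluminium slab with a flat blue mat as its whole upper face and no rim. Origin at the centre of its underside. Its yaw varies up to about 0.2 rad. The tray stands along one of its two short (280 mm) edges, at +y or -y of it; the lidded case along the other.
- tray: Fixed open white catch tray, 240 mm (x) by 110 mm (y), 36 mm high, walls and floor 4 mm, open on top. Its yaw is the platform's; origin at the centre of its underside, 228 mm from the platform's centre along the platform's +y or -y axis. A 3 mm gap parts it from the platform's edge; its rim is 6 mm below the mat, so what is pushed over that edge falls in.
- case: Fixed shut parts case, black with a grey lid, 242 x 112 mm, 36 mm high, at the platform's other short edge. Not part of the job. Origin at the centre of its underside.
- relay1_center (a point): Loose red relay, a plain block 20 x 16 x 15 mm with a black band round its foot, about 14 g, standing on the blue platform at any yaw. This point is its centre, 7.5 mm above its underside; x along its 20 mm side, z up.
- relay2_center (a point): Loose red relay, a plain block 20 x 16 x 15 mm with a black band round its foot, about 14 g, standing on the blue platform at any yaw. This point is its centre, 7.5 mm above its underside; x along its 20 mm side, z up.
- relay3_center (a point): Loose red relay, a plain block 20 x 16 x 15 mm with a black band round its foot, about 14 g, standing on the blue platform at any yaw. This point is its centre, 7.5 mm above its underside; x along its 20 mm side, z up.
- pcb: Half-built round green circuit board on feet, 72 mm across, 20 mm high over its parts, loose on the mat near the platform's +x (far) edge. Origin at the centre of its underside. Must stay put.
- jar: Small white jar with a black cap, 32 mm across, 36 mm high, loose on the mat near the platform's -x (near) edge. Origin at the centre of its underside. Must stay put.

How it is judged:
At the end, for the whole second after the job is handed in: All three relays lie at rest inside the catch tray, their centres between its walls and below its rim (under 36 mm above its underside), and the circuit board and jar are upright within 12 mm of where they started (x of relay1_center in the frame of tray between -0.117 and 0.117 m and y of relay1_center in the frame of tray between -0.052 and 0.052 m and z of each of relay1_center, relay2_center, relay3_center in the frame of tray below 0.036 m and linear speed of each of relay1, relay2, relay3 below 0.02 m/s and x of relay2_center in the frame of tray between -0.117 and 0.117 m and y of relay2_center in the frame of tray between -0.052 and 0.052 m and x of relay3_center in the frame of tray between -0.117 and 0.117 m and y of relay3_center in the frame of tray between -0.052 and 0.052 m and distance of each of pcb, jar from where it was at the start of the episode below 0.012 m and angle between each of pcb, jar's own z axis and vertical below 0.2 rad); the robot touches nothing.
It fails at once if a relay is lifted: its centre more than 28 mm above the mat (height (world z) of any of relay1_center, relay2_center, relay3_center above 0.07 m).
It fails at once if a relay is carried or flung out over the middle of the tray above the height of the mat instead of dropping off the edge ((y of relay1_center in the frame of tray between -0.03 and 0.03 m and x of relay1_center in the frame of tray between -0.13 and 0.13 m and height (world z) of relay1_center above 0.05 m) or (y of relay2_center in the frame of tray between -0.03 and 0.03 m and x of relay2_center in the frame of tray between -0.13 and 0.13 m and height (world z) of relay2_center above 0.05 m) or (y of relay3_center in the frame of tray between -0.03 and 0.03 m and x of relay3_center in the frame of tray between -0.13 and 0.13 m and height (world z) of relay3_center above 0.05 m)).
It fails at once if the circuit board or jar is pushed more than 15 mm away or tipped (distance of any of pcb, jar from where it was at the start of the episode above 0.015 m or angle between any of pcb, jar's own z axis and vertical above 0.3 rad).
It also fails if it takes over 56 s, if anything falls off the work surface, if the arm or the gripper's body presses on something with over 40 N, if the wrist force passes 120 N, or if a joint passes its speed limit or range.

## Working session

There is one attempt and no reset: what is moved stays moved. The work goes in short steps, Python scripts to look and compute and a tool call to move; the robot and the scene stay as the last step left them, time stands still between calls to the robot, and variables do not carry over. Pictures are saved under pics/ and viewed, and the job is handed in when it is done.

Besides the shell and the picture viewer there is one more tool, called after "Call:" as name(argument=value, ...) on one line, values as JSON. play_rows: Moves the arm, as the interface text tells. Its arguments: {"type":"object","properties":{"travel":{"type":"array","items":{"type":"array","items":{"type":"number"}}},"spin":{"type":"array","items":{"type":"number"}},"grip":{"type":"array","items":{"type":"number"}},"newtons":{"type":"number"}},"required":["travel","spin","grip"]}

```bash
mkdir -p pics
cat > h.py <<'E'
import numpy as np, cv2
from workcell import ctrl
def pix2w(cam,r,c,z,cal=None):
    k=cal or ctrl.calibration(cam);T=np.array(k["cam_to_world"])
    d=T[:3,:3]@np.array([(c-k["cx"])/k["fx"],(r-k["cy"])/k["fy"],1.]);o=T[:3,3]
    return o+d*(z-o[2])/d[2]
def save(cam,name):
    im,d=ctrl.get_image(cam);cv2.imwrite(f"pics/{name}.png",im[:,:,::-1]);return im,d
E
python3 - <<'E'
from h import *
s=ctrl.read_state();print(s)
im,d=save("top","top0");np.save("d0.npy",d);np.save("im0.npy",im)
for t,z in [("relay1_center",.0495),("pcb",.042),("jar",.042),("platform",0),("tray",0)]:
    for r in ctrl.landmark_of(t,"top"):
        print(t,r["confidence"],r["centre"],pix2w("top",*r["centre"],z).round(4))
E
```

```text
{'clock': 0.0, 'joints': array([-9.80296393e-01,  4.08122805e-02,  8.37456170e-02, -4.84222523e-04,
       -1.61548876e+00, -3.33679081e-01]), 'dq': array([-0.00101504, -0.00046156, -0.00120137,  0.00269335,  0.00024158,
        0.00013046]), 'tau': array([ 1.29686683e-03, -3.68215978e+01,  3.47428787e+01,  6.93228588e+00,
       -5.15601598e-03,  9.64104061e-06]), 'tool_pos': array([ 0.15238493, -0.57996831,  0.23023869]), 'tcp_rot': array([ 4.02293401e-01, -3.11537315e+00, -2.81184210e-03]), 'contact_force': array([-0.44625738, -0.62480727,  0.6344411 ]), 'ft_torque': array([ 0.02204904,  0.00943345, -0.03490313]), 'gripper_width': 0.08517479549031912}
relay1_center 0.57 [247.2, 331.6] [ 0.5066 -0.1083  0.0495]
pcb 0.92 [178.7, 262.1] [0.6484 0.0426 0.042 ]
jar 0.56 [288.6, 321.3] [ 0.4189 -0.0893  0.042 ]
jar 0.39 [178.1, 260.4] [0.6496 0.0463 0.042 ]
platform 0.86 [227.6, 297.4] [ 0.5478 -0.0375  0.    ]
tray 0.79 [214.4, 196.7] [0.5705 0.1855 0.    ]
```

Run:
```python
from h import *
im=np.load("im0.npy")
hsv=cv2.cvtColor(im,cv2.COLOR_RGB2HSV)
k=ctrl.calibration("top");print(k)
d=np.load("d0.npy");T=np.array(k["cam_to_world"])
m=(((hsv[...,0]<8)|(hsv[...,0]>172))&(hsv[...,1]>130)&(hsv[...,2]>60)).astype(np.uint8)
n,l,st,ce=cv2.connectedComponentsWithStats(m)
for i in range(1,n):
    if st[i,4]>15:
        r,c=ce[i][1],ce[i][0];rect=cv2.minAreaRect(np.argwhere(l==i)[:,::-1].astype(np.float32))
        print(st[i],ce[i].round(1),pix2w("top",r,c,.055).round(4),rect)
m=((hsv[...,0]>95)&(hsv[...,0]<130)&(hsv[...,1]>90)).astype(np.uint8)
n,l,st,ce=cv2.connectedComponentsWithStats(m);i=1+np.argmax(st[1:,4])
rect=cv2.minAreaRect(np.argwhere(l==i)[:,::-1].astype(np.float32));b=cv2.boxPoints(rect);print(rect)
for c,r in b: print((c,r),pix2w("top",r,c,.042).round(4))
cv2.imwrite("pics/crop0.png",cv2.resize(im[100:340,150:450,::-1],None,fx=2.5,fy=2.5,interpolation=cv2.INTER_CUBIC))
```

```text
{'fx': 526.7986873792228, 'fy': 526.7986873792228, 'cx': 274.5738982029848, 'cy': 213.05210882178108, 'cam_to_world': array([[ 2.90673775e-02, -9.97202877e-01,  6.88586266e-02,
         4.98397514e-01],
       [-9.99574006e-01, -2.91791865e-02, -6.18276816e-04,
         1.44880861e-02],
       [ 2.62578612e-03, -6.88113215e-02, -9.97626236e-01,
         1.16070795e+00],
       [ 0.00000000e+00,  0.00000000e+00,  0.00000000e+00,
         1.00000000e+00]])}
[  0  87  17  35 109] [  8.3 110.4] [0.7771 0.5871 0.055 ] ((9.250000953674316, 105.25), (13.532011985778809, 34.51643371582031), 11.309932708740234)
[256 213  10   8  73] [260.2 216.5] [0.5665 0.0438 0.055 ] ((260.5, 216.5), (7.0, 9.0), 90.0)
[303 230  11   9  73] [307.7 233.9] [ 0.533  -0.0569  0.055 ] ((307.6999816894531, 233.90000915527344), (9.486830711364746, 7.589465618133545), 18.43494987487793)
[327 243  11  10  72] [332.2 247.2] [ 0.5066 -0.109   0.055 ] ((332.2500305175781, 247.25001525878906), (9.486830711364746, 7.273237705230713), 18.43494987487793)
((301.77410888671875, 228.847412109375), (161.11216735839844, 131.51316833496094), 7.471558570861816)
(np.float32(213.35138), np.float32(283.57065)) [0.4229 0.1385 0.042 ]
(np.float32(230.45258), np.float32(153.1741)) [0.7015 0.1121 0.042 ]
(np.float32(390.19684), np.float32(174.12418)) [ 0.6664 -0.2312  0.042 ]
(np.float32(373.09564), np.float32(304.52072)) [ 0.3888 -0.1991  0.042 ]
```

View pics/crop0.png

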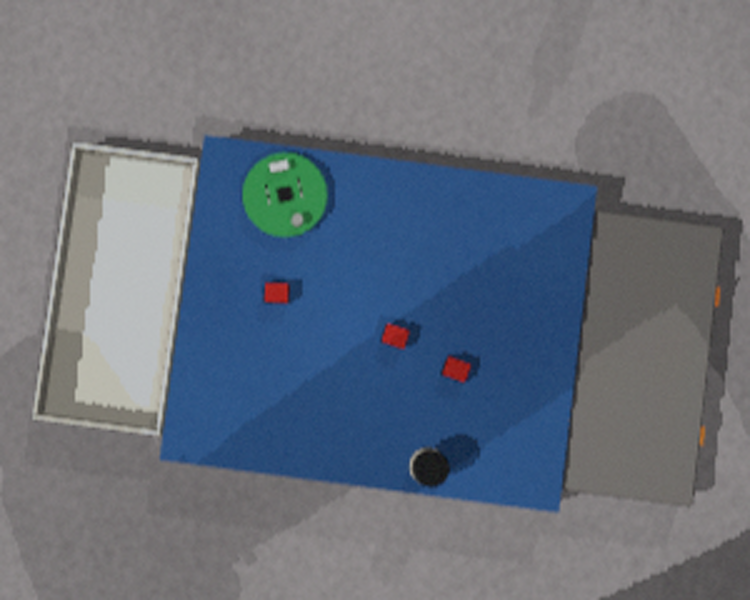

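The picture shows the tray at the left (world +y). The three relays are at about (260,216), (308,234) and (332,247) in full-image pixels. The PCB is at (262,178) and the jar at (321,288). I'll sweep along the platform's +y, nearest relay to the tray first.

```bash
cat >> h.py <<'E'
from scipy.spatial.transform import Rotation as R
C=np.array([.545,-.045]);PSI=-.1
U=np.array([-np.sin(PSI),np.cos(PSI)]);V=np.array([np.cos(PSI),np.sin(PSI)])
def p2w(x,y): return C+x*V+y*U
def w2p(p): q=np.asarray(p)[:2]-C; return np.array([q@V,q@U])
def go(x,y,z,s=None):
    "tool travel (mm) and spin to put the TCP at platform x,y, world z, with tool -x along +y of platform"
    s=s or ctrl.read_state();M=R.from_rotvec(s["tcp_rot"]).as_matrix()
    t=M.T@(np.r_[p2w(x,y),z]-s["tool_pos"])*1000
    want=np.arctan2(-U[1],-U[0]);cur=np.arctan2(M[1,0],M[0,0])
    a=(want-cur+np.pi)%(2*np.pi)-np.pi
    return t.round(1),round(-a,3)
E
python3 - <<'E'
from h import *
d=np.load("d0.npy");k=ctrl.calibration("top");T=np.array(k["cam_to_world"])
for r,c in [(270,260),(200,340),(216,260),(234,308),(247,332),(227,190)]:
    z=d[r,c];print((T@np.r_[(c-k["cx"])/k["fx"]*z,(r-k["cy"])/k["fy"]*z,z,1])[:3].round(4))
for n,w in dict(A=(.5665,.0438),B=(.533,-.0569),C=(.5066,-.109),pcb=(.6484,.0426),jar=(.4189,-.0893)).items(): print(n,w2p(w).round(4))
print(go(.0125,.045,.15))
E
```

```text
[0.4541 0.0411 0.0407]
[ 0.6079 -0.1253  0.0386]
[0.5673 0.0441 0.0596]
[ 0.5327 -0.0576  0.0553]
[ 0.507  -0.1085  0.0555]
[0.5419 0.1978 0.0084]
A [0.0125 0.0905]
B [-0.0108 -0.013 ]
C [-0.0318 -0.0675]
pcb [0.0941 0.0975]
jar [-0.121  -0.0567]
(array([-543.1,  455.7,   81.2]), np.float64(-1.214))
```

Call:
play_rows(travel=[[-543,456,60],[-543,456,60],[-543,456,60],[-543,456,60],[-543,456,60],[-543,456,60],[-543,456,60],[-543,456,60],[-543,456,60],[-543,456,60]], spin=[-1.214,-1.214,-1.214,-1.214,-1.214,-1.214,-1.214,-1.214,-1.214,-1.214], grip=[1,1,1,1,1,1,1,1,1,1])

```text
clock: 1.13
tool_pos: [0.3928, -0.2394, 0.1964]
tcp_rot: [-2.115, 2.322, -0.001]
contact_force: [1.5, -0.4, 0.9]
gripper_width: 0.0001
```

```bash
python3 -c "
from h import *
print(go(.0125,.045,.15))"
```

```text
(array([-252.7, -146.1,   46.5]), np.float64(0.006))
```

Call:
play_rows(travel=[[-253,-146,45],[-253,-146,45],[-253,-146,45],[-253,-146,45],[-253,-146,45],[-253,-146,45],[-253,-146,45],[-253,-146,45],[-253,-146,45],[-253,-146,45]], spin=[0,0,0,0,0,0,0,0,0,0], grip=[1,1,1,1,1,1,1,1,1,1])

```text
clock: 1.97
tool_pos: [0.5625, -0.0041, 0.1509]
tcp_rot: [2.108, -2.328, -0.0]
contact_force: [0.6, -1.4, 0.9]
gripper_width: 0.0002
```

```bash
python3 -c "
from h import *
im,d=save('wrist','w1')
print(go(.0125,.045,.046))
for r in ctrl.landmark_of('relay1_center','wrist'): 
  p=pix2w('wrist',*r['centre'],.0495);print(r['confidence'],r['centre'],p.round(4),w2p(p).round(4))
hsv=cv2.cvtColor(im,cv2.COLOR_RGB2HSV)
m=(((hsv[...,0]<8)|(hsv[...,0]>172))&(hsv[...,1]>130)&(hsv[...,2]>60)).astype(np.uint8)
n,l,st,ce=cv2.connectedComponentsWithStats(m)
for i in range(1,n):
  if st[i,4]>100: p=pix2w('wrist',ce[i][1],ce[i][0],.055);print(st[i],ce[i].round(1),w2p(p).round(4))
"
```

```text
(array([ -3.1,   0.8, 105.5]), np.float64(-0.0))
0.86 [66.3, 345.1] [ 0.5068 -0.1087  0.0495] [-0.0316 -0.0671]
[332  46  31  36 800] [346.6  63.4] [-0.0316 -0.0684]
[302 127  26  31 607] [314.1 141.8] [-0.0105 -0.0144]
[274 250  19   9 160] [283.  254.2] [0.0132 0.0805]
```

View pics/w1.png

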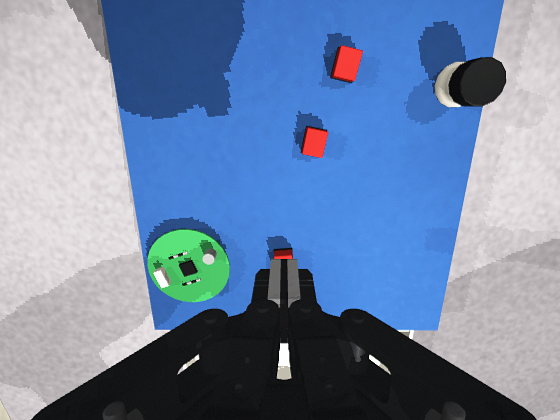

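Wrist view: relays at (347,63), (314,142) and (283,254), the last just ahead of the fingers. This agrees with the top view to within 1–2 mm for the two unobstructed ones. I'll descend behind relay A.

Call:
play_rows(travel=[[-3,1,40],[-3,1,75],[-3,1,95],[-3,1,105],[-3,1,105],[-8,1,105],[-14,1,105],[-20,1,105],[-26,1,105],[-32,1,105]], spin=[0,0,0,0,0,0,0,0,0,0], grip=[1,1,1,1,1,1,1,1,1,1])

```text
clock: 2.9
tool_pos: [0.5654, 0.0288, 0.0472]
tcp_rot: [-2.107, 2.328, -0.001]
contact_force: [-0.0, -0.0, 0.2]
gripper_width: 0.0003
```

```bash
python3 -c "
from h import *
s=ctrl.read_state();print(s['tool_pos'],w2p(s['tool_pos']),go(.0125,.169,.0455))
save('scene','s1')"
```

```text
[0.56539169 0.02881242 0.04720643] [0.01292087 0.07547944] (array([-93.5,   0.4,   1.8]), np.float64(0.0))
```

View pics/s1.png

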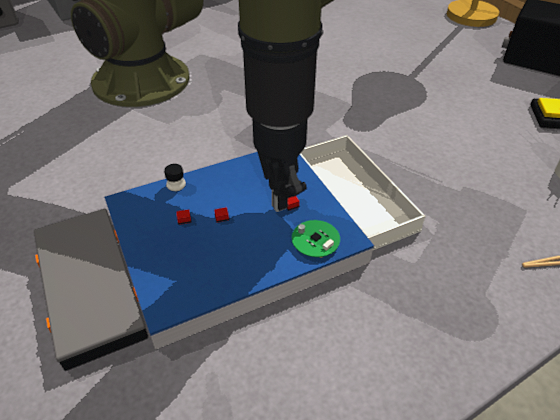

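Scene view: the fingers, at about (283,200), are at relay A (292,203), clear of the board at (317,238). I'll push it now.

Call:
play_rows(travel=[[-6,0,1],[-12,0,1],[-18,0,1],[-24,0,1],[-30,0,1],[-36,0,1],[-42,0,1],[-48,0,1],[-54,0,1],[-58,0,1]], spin=[0,0,0,0,0,0,0,0,0,0], grip=[1,1,1,1,1,1,1,1,1,1])

```text
clock: 3.78
tool_pos: [0.5707, 0.0862, 0.0451]
tcp_rot: [-2.108, 2.329, 0.0]
contact_force: [0.5, 0.5, 0.2]
gripper_width: 0.0003
```

```bash
python3 -c "
from h import *
s=ctrl.read_state();print(s['tool_pos'],w2p(s['tool_pos']),go(.0125,.169,.0455))
im,_=save('scene','s2');cv2.imwrite('pics/s2c.png',cv2.resize(im[100:300,200:440,::-1],None,fx=3,fy=3))"
```

```text
[0.57069255 0.08624932 0.04514928] [0.01246113 0.1331586 ] (array([-35.8,  -0. ,  -0.3]), np.float64(0.0))
```

View pics/s2c.png

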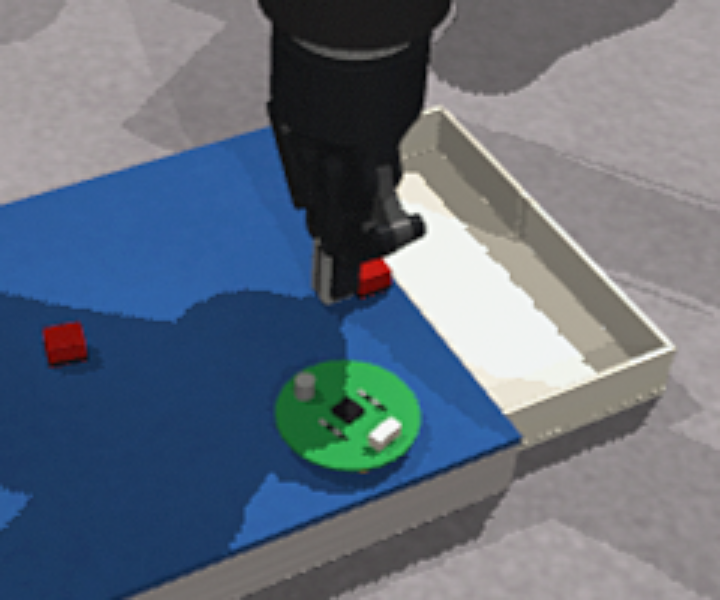

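The relay, at crop (372,275), is flush ahead of the fingers at the tray edge. I'll push it over slowly.

Call:
play_rows(travel=[[-4,0,0],[-8,0,0],[-12,0,0],[-16,0,0],[-20,0,0],[-24,0,0],[-28,0,0],[-32,0,0],[-36,0,0],[-36,0,0]], spin=[0,0,0,0,0,0,0,0,0,0], grip=[1,1,1,1,1,1,1,1,1,1])

```text
clock: 4.67
tool_pos: [0.5743, 0.1221, 0.0451]
tcp_rot: [-2.108, 2.329, 0.0]
contact_force: [0.4, -0.0, -0.1]
gripper_width: -0.0001
```

```bash
python3 -c "
from h import *
s=ctrl.read_state();print(s['tool_pos'],w2p(s['tool_pos']),go(-.0105,-.060,.10))
im,_=save('scene','s3');cv2.imwrite('pics/s3c.png',cv2.resize(im[100:300,200:440,::-1],None,fx=3,fy=3))"
```

```text
[0.57426121 0.12207594 0.0451431 ] [0.01243526 0.1691625 ] (array([229.1,  23.1, -54.9]), np.float64(0.001))
```

View pics/s3c.png

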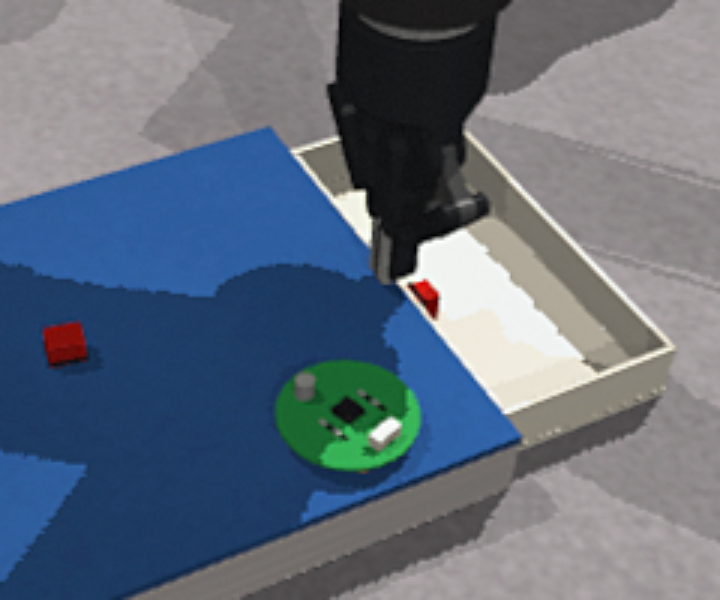

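Relay A is in the tray at crop (425,297), near the wall. Next I'll lift and move into the gap between relays B and C.

Call:
play_rows(travel=[[0,0,-35],[20,4,-55],[60,8,-55],[100,12,-55],[140,16,-55],[180,19,-55],[210,20,-55],[210,20,-55],[210,20,-55],[210,20,-55]], spin=[0,0,0,0,0,0,0,0,0,0], grip=[1,1,1,1,1,1,1,1,1,1])

```text
clock: 5.55
tool_pos: [0.5333, -0.0857, 0.1002]
tcp_rot: [-2.107, 2.33, 0.0]
contact_force: [-0.2, 0.4, -0.5]
gripper_width: 0.0002
```

```bash
python3 -c "
from h import *
s=ctrl.read_state();print(s['tool_pos'],w2p(s['tool_pos']),go(-.007,-.041,.0455))
im,_=save('wrist','w2')
hsv=cv2.cvtColor(im,cv2.COLOR_RGB2HSV)
m=(((hsv[...,0]<8)|(hsv[...,0]>172))&(hsv[...,1]>130)&(hsv[...,2]>60)).astype(np.uint8)
n,l,st,ce=cv2.connectedComponentsWithStats(m)
for i in range(1,n):
  if st[i,4]>100:
    p=pix2w('wrist',ce[i][1],ce[i][0],.055);print(st[i],ce[i].round(1),w2p(p).round(4))
    for c,r in cv2.boxPoints(cv2.minAreaRect(np.argwhere(l==i)[:,::-1].astype(np.float32))): print(w2p(pix2w('wrist',r,c,.057)).round(4))
"
```

```text
[ 0.53334445 -0.08565977  0.10017153] [-0.00753811 -0.04162025] (array([-0.6, -0.5, 54.7]), np.float64(-0.001))
[305 179  32  38 910] [320.4 197.7] [-0.0315 -0.0685]
[-0.0206 -0.06  ]
[-0.0253 -0.0817]
[-0.0418 -0.0775]
[-0.0377 -0.0555]
```

View pics/w2.png

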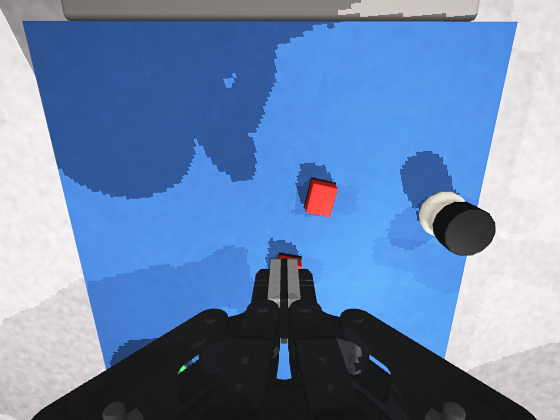

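Wrist view: relay C is at (320,198), with its nearest corners at y' = -0.056 to -0.060. Relay B is just ahead of the fingers, at about (289,258). The gap is clear, so I'll descend and push.

Call:
play_rows(travel=[[1,0,20],[1,0,40],[1,0,52],[1,0,55],[1,0,55],[-3,0,55],[-8,0,55],[-14,0,55],[-20,0,55],[-26,0,55]], spin=[0,0,0,0,0,0,0,0,0,0], grip=[1,1,1,1,1,1,1,1,1,1])

```text
clock: 6.43
tool_pos: [0.5363, -0.0589, 0.0458]
tcp_rot: [-2.107, 2.329, -0.001]
contact_force: [-1.0, 0.6, 0.4]
gripper_width: 0.0
```

```bash
python3 -c "
from h import *
s=ctrl.read_state();print(s['tool_pos'],w2p(s['tool_pos']),go(-.0105,.169,.0455))
im,_=save('scene','s4');cv2.imwrite('pics/s4c.png',cv2.resize(im[100:300,150:390,::-1],None,fx=3,fy=3))"
```

```text
[ 0.53631737 -0.05893374  0.04575668] [-0.0072482  -0.01473095] (array([-183.7,    3.2,    0.3]), np.float64(0.0))
```

View pics/s4c.png

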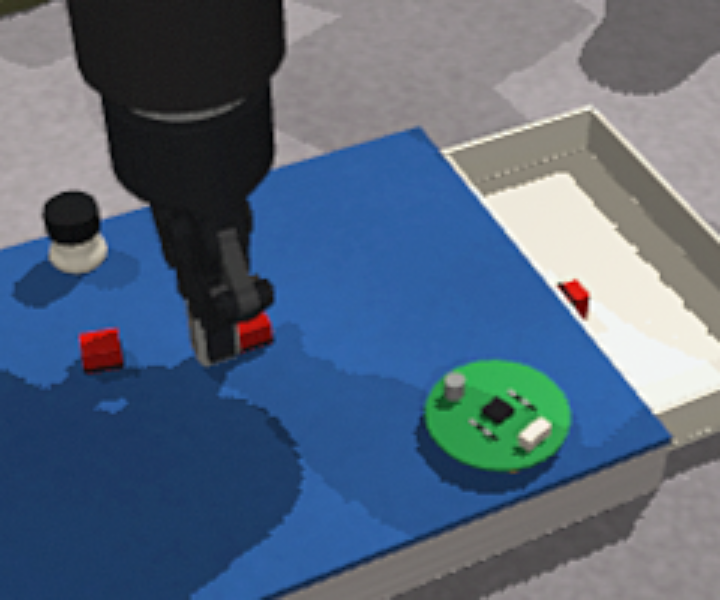

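Call:
play_rows(travel=[[-7,0,0],[-14,0,0],[-21,1,0],[-28,1,0],[-35,2,0],[-42,2,0],[-49,3,0],[-56,3,0],[-63,4,0],[-70,4,0]], spin=[0,0,0,0,0,0,0,0,0,0], grip=[1,1,1,1,1,1,1,1,1,1])

```text
clock: 7.32
tool_pos: [0.5389, 0.011, 0.0451]
tcp_rot: [2.108, -2.33, -0.0]
contact_force: [-0.2, -0.2, -0.3]
gripper_width: -0.0002
```

Call:
play_rows(travel=[[-7,0,0],[-14,1,0],[-21,1,0],[-28,2,0],[-35,2,0],[-42,3,0],[-49,3,0],[-56,4,0],[-62,4,0],[-66,4,0]], spin=[0,0,0,0,0,0,0,0,0,0], grip=[1,1,1,1,1,1,1,1,1,1])

```text
clock: 8.15
tool_pos: [0.5416, 0.0772, 0.0452]
tcp_rot: [-2.108, 2.329, 0.0]
contact_force: [-0.9, 0.8, 0.3]
gripper_width: -0.0001
```

```bash
python3 -c "
from h import *
s=ctrl.read_state();print(s['tool_pos'],w2p(s['tool_pos']),go(-.0155,.169,.0455))
im,_=save('scene','s5');cv2.imwrite('pics/s5c.png',cv2.resize(im[100:300,200:440,::-1],None,fx=3,fy=3))"
```

```text
[0.54159221 0.07718145 0.04517764] [-0.01558855  0.12123084] (array([-47.8,  -0.1,  -0.3]), np.float64(0.0))
```

View pics/s5c.png

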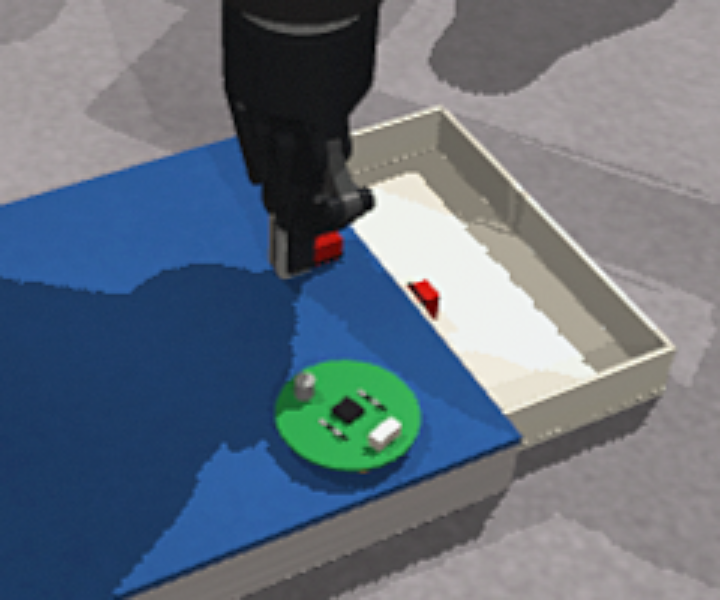

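Relay B, at crop (327,247), is held squarely ahead of the fingers at the edge. Continuing slowly.

Call:
play_rows(travel=[[-5,0,0],[-10,0,0],[-15,0,0],[-20,0,0],[-25,0,0],[-30,0,0],[-35,0,0],[-40,0,0],[-44,0,0],[-48,0,0]], spin=[0,0,0,0,0,0,0,0,0,0], grip=[1,1,1,1,1,1,1,1,1,1])

```text
clock: 9.03
tool_pos: [0.5464, 0.1246, 0.0451]
tcp_rot: [2.108, -2.33, -0.0]
contact_force: [0.8, 0.6, -0.1]
gripper_width: 0.0002
```

```bash
python3 -c "
from h import *
s=ctrl.read_state();print(s['tool_pos'],w2p(s['tool_pos']),go(-.032,-.108,.10))
im,_=save('scene','s6');cv2.imwrite('pics/s6c.png',cv2.resize(im[100:300,200:440,::-1],None,fx=3,fy=3))"
```

```text
[0.54637377 0.12461465 0.0451181 ] [-0.0155663   0.16890443] (array([276.9,  16.5, -54.9]), np.float64(0.0))
```

View pics/s6c.png

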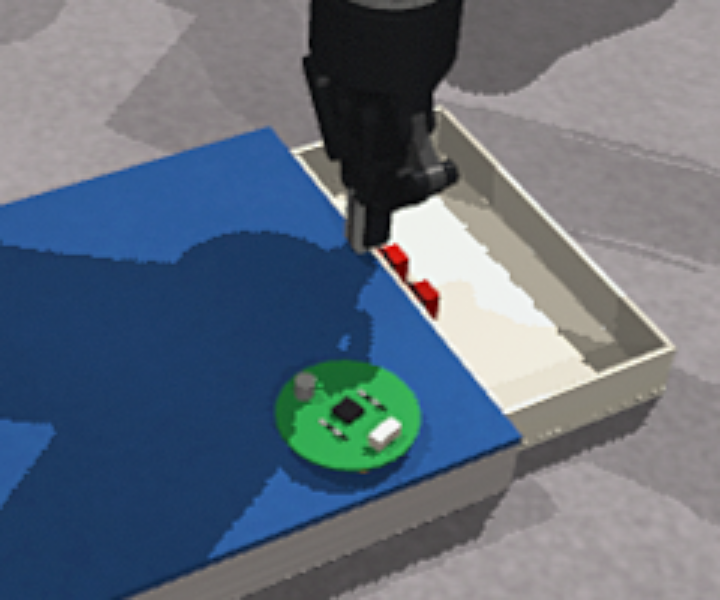

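Relay B is also in the tray, at crop (397,262). Now for relay C.

Call:
play_rows(travel=[[0,0,-35],[20,2,-55],[60,4,-55],[100,7,-55],[140,9,-55],[180,12,-55],[220,14,-55],[260,16,-55],[277,16,-55],[277,16,-55]], spin=[0,0,0,0,0,0,0,0,0,0], grip=[1,1,1,1,1,1,1,1,1,1])

```text
clock: 9.92
tool_pos: [0.502, -0.1531, 0.1002]
tcp_rot: [2.102, -2.334, 0.0]
contact_force: [-0.3, 0.3, -0.7]
gripper_width: 0.0
```

```bash
python3 -c "
from h import *
s=ctrl.read_state();print(s['tool_pos'],w2p(s['tool_pos']),go(-.032,-.108,.0455))
im,_=save('scene','s7');cv2.imwrite('pics/s7c.png',cv2.resize(im[100:300,100:340,::-1],None,fx=3,fy=3))"
```

```text
[ 0.50195254 -0.15308355  0.10024063] [-0.03204205 -0.11184116] (array([-3.9, -0. , 54.7]), np.float64(-0.004))
```

View pics/s7c.png

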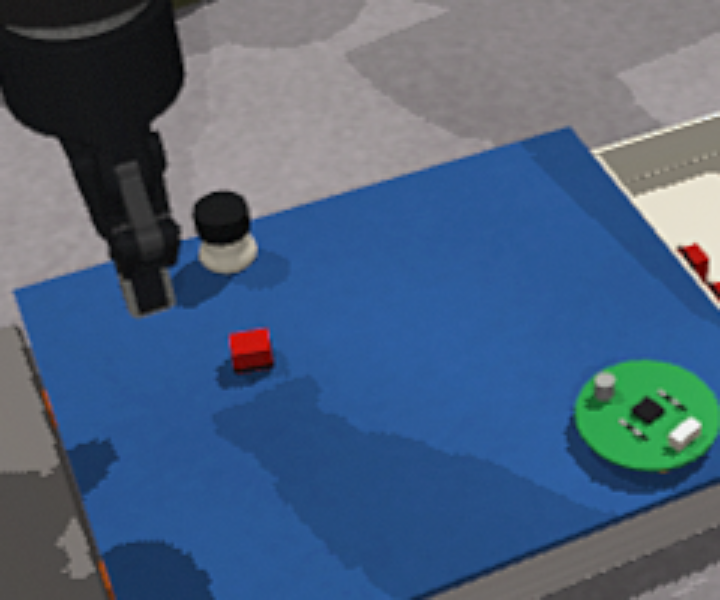

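The scene shows relay C at crop (251,350), the fingers behind it at (148,300), and the jar clear of the path at (225,235).

Call:
play_rows(travel=[[0,0,25],[0,0,45],[0,0,55],[0,0,55],[-6,0,55],[-12,0,55],[-18,0,55],[-24,0,55],[-30,0,55],[-36,0,55]], spin=[0,0,0,0,0,0,0,0,0,0], grip=[1,1,1,1,1,1,1,1,1,1])

```text
clock: 10.8
tool_pos: [0.5066, -0.1133, 0.0454]
tcp_rot: [-2.108, 2.329, -0.0]
contact_force: [0.9, -0.7, -0.4]
gripper_width: -0.0003
```

Call:
play_rows(travel=[[-7,0,0],[-14,0,0],[-21,1,0],[-28,1,0],[-35,2,0],[-42,2,0],[-49,3,0],[-56,3,0],[-63,4,0],[-70,4,0]], spin=[0,0,0,0,0,0,0,0,0,0], grip=[1,1,1,1,1,1,1,1,1,1])

```text
clock: 11.63
tool_pos: [0.5093, -0.0433, 0.0451]
tcp_rot: [2.108, -2.33, -0.0]
contact_force: [0.9, -0.5, -0.1]
gripper_width: 0.0003
```

```bash
python3 -c "
from h import *
s=ctrl.read_state();print(s['tool_pos'],w2p(s['tool_pos']),go(-.044,.169,.0455))
im,_=save('scene','s8');cv2.imwrite('pics/s8c.png',cv2.resize(im[100:300,150:390,::-1],None,fx=3,fy=3))"
```

```text
[ 0.5092918  -0.04328883  0.04514147] [-0.03570064 -0.00186225] (array([-170.9,    8.3,   -0.3]), np.float64(0.0))
```

View pics/s8c.png

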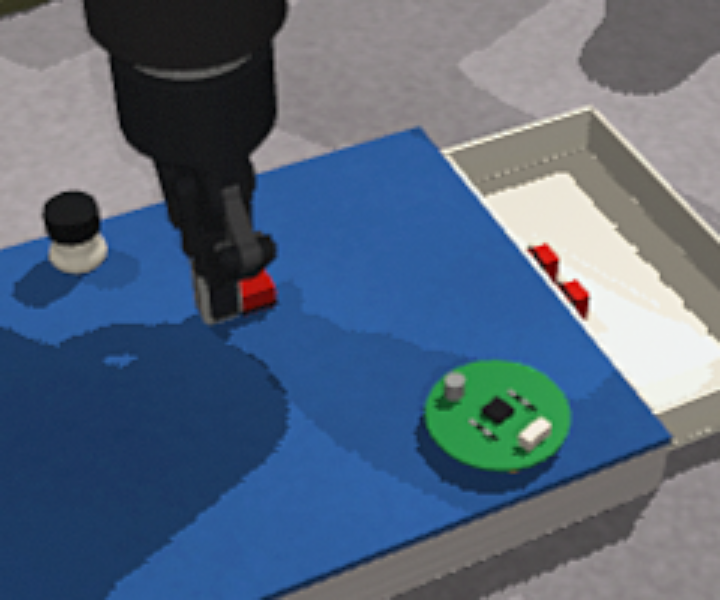

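Relay C, at crop (258,292), is tracking well ahead of the fingers.

Call:
play_rows(travel=[[-7,0,0],[-14,1,0],[-21,1,0],[-28,2,0],[-35,2,0],[-42,3,0],[-49,3,0],[-56,4,0],[-63,4,0],[-70,5,0]], spin=[0,0,0,0,0,0,0,0,0,0], grip=[1,1,1,1,1,1,1,1,1,1])

```text
clock: 12.52
tool_pos: [0.5114, 0.0269, 0.0452]
tcp_rot: [2.108, -2.33, -0.0]
contact_force: [-0.7, -0.5, -0.5]
gripper_width: -0.0003
```

Call:
play_rows(travel=[[-7,0,0],[-14,1,0],[-21,1,0],[-28,2,0],[-35,2,0],[-41,3,0],[-46,3,0],[-51,3,0],[-56,3,0],[-60,3,0]], spin=[0,0,0,0,0,0,0,0,0,0], grip=[1,1,1,1,1,1,1,1,1,1])

```text
clock: 13.35
tool_pos: [0.5144, 0.0866, 0.0451]
tcp_rot: [2.108, -2.33, -0.0]
contact_force: [0.4, -0.1, -0.4]
gripper_width: -0.0003
```

```bash
python3 -c "
from h import *
s=ctrl.read_state();print(s['tool_pos'],w2p(s['tool_pos']),go(-.044,.169,.0455))
im,_=save('scene','s9');cv2.imwrite('pics/s9c.png',cv2.resize(im[100:300,200:440,::-1],None,fx=3,fy=3))"
```

```text
[0.51443782 0.08662363 0.04513797] [-0.04354994  0.12791493] (array([-41.1,   0.4,  -0.4]), np.float64(0.0))
```

View pics/s9c.png

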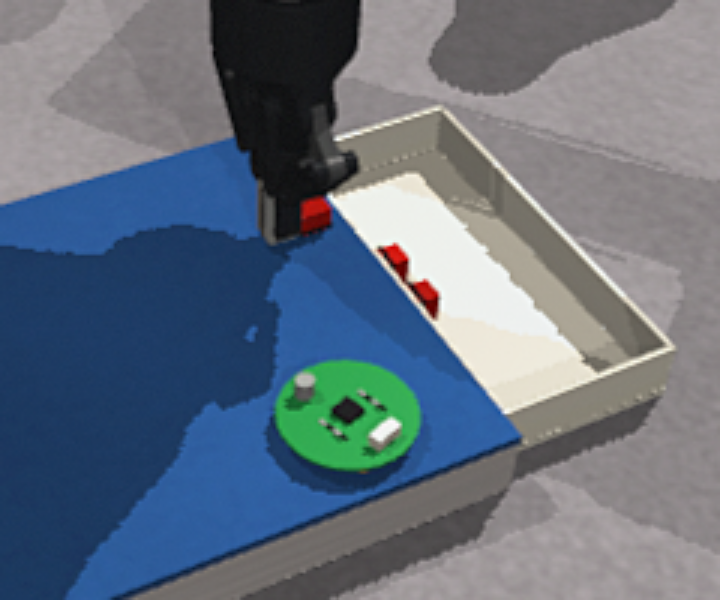

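Relay C, at crop (315,214), is at the edge. Final slow push.

Call:
play_rows(travel=[[-4,0,0],[-8,0,0],[-12,0,0],[-16,0,0],[-20,0,0],[-25,0,0],[-30,0,0],[-34,0,0],[-38,0,0],[-41,0,0]], spin=[0,0,0,0,0,0,0,0,0,0], grip=[1,1,1,1,1,1,1,1,1,1])

```text
clock: 14.23
tool_pos: [0.5185, 0.1274, 0.0451]
tcp_rot: [2.108, -2.329, -0.0]
contact_force: [-0.3, 0.1, -0.8]
gripper_width: -0.0002
```

Call:
play_rows(travel=[[0,0,0],[0,0,-20],[10,0,-50],[40,0,-80],[80,0,-100],[120,0,-110],[160,0,-110],[200,0,-110],[220,0,-110],[220,0,-110]], spin=[0,0,0,0,0,0,0,0,0,0], grip=[1,1,1,1,1,1,1,1,1,1])

```text
clock: 15.07
tool_pos: [0.4958, -0.0955, 0.1554]
tcp_rot: [2.102, -2.334, 0.001]
contact_force: [0.2, -0.0, -0.2]
gripper_width: -0.0001
```

```bash
python3 -c "
from h import *
s=ctrl.read_state();print(s['tool_pos'],w2p(s['tool_pos']))
im,_=save('scene','s10');cv2.imwrite('pics/s10c.png',cv2.resize(im[100:300,200:440,::-1],None,fx=3,fy=3))
im,d=save('top','top9');cv2.imwrite('pics/top9c.png',cv2.resize(im[100:340,150:450,::-1],None,fx=2.5,fy=2.5))
for t,z in [('pcb',.042),('jar',.042)]:
  for r in ctrl.landmark_of(t,'top'): print(t,r['confidence'],r['centre'],pix2w('top',*r['centre'],z).round(4))
hsv=cv2.cvtColor(im,cv2.COLOR_RGB2HSV)
m=(((hsv[...,0]<8)|(hsv[...,0]>172))&(hsv[...,1]>130)&(hsv[...,2]>60)).astype(np.uint8)
n,l,st,ce=cv2.connectedComponentsWithStats(m)
k=ctrl.calibration('top');T=np.array(k['cam_to_world'])
for i in range(1,n):
  if st[i,4]>15:
    z=np.median(d[l==i]);c,r=ce[i];p=(T@np.r_[(c-k['cx'])/k['fx']*z,(r-k['cy'])/k['fy']*z,z,1])[:3]
    print(st[i],ce[i].round(1),p.round(4),w2p(p).round(4)-[0,.228])
"
```

```text
[ 0.4957916  -0.09548878  0.15544798] [-0.0439221  -0.05514919]
pcb 0.81 [176.3, 261.2] [0.6535 0.0447 0.042 ]
[  0  89  19  33 184] [ 10.9 107.5] [0.7875 0.5899 0.0395] [0.1779 0.4279]
[212 209   8   7  43] [215.1 211.7] [0.5761 0.1428 0.0212] [ 0.0122 -0.0381]
[209 224   8   7  42] [212.6 227.1] [0.5427 0.1469 0.022 ] [-0.0215 -0.0373]
[208 236   5   6  29] [210.1 238.6] [0.5177 0.1514 0.0214] [-0.0468 -0.0353]
```

View pics/s10c.png

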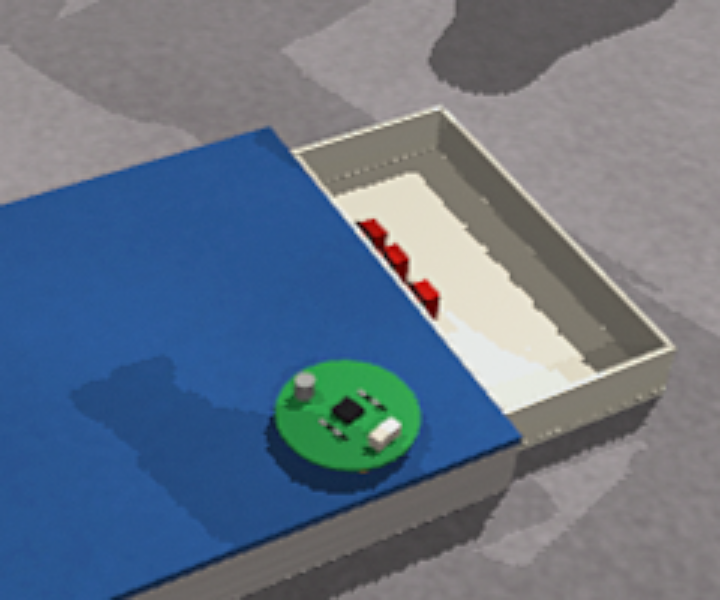

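View pics/top9c.png

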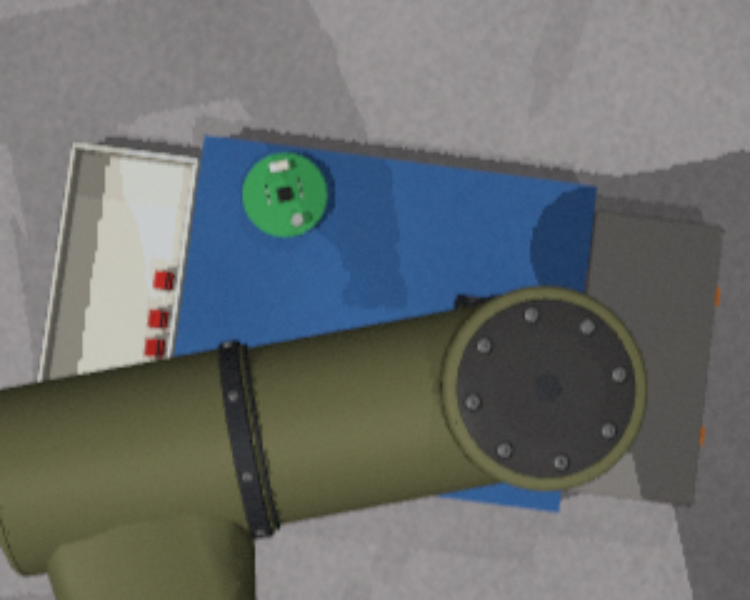

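All three relays lie on the tray floor. The arm hides the jar in the top view, so I'll check it and the board in the scene camera against the earlier picture.

```bash
python3 -c "
from h import *
import glob
a=cv2.imread('pics/s1.png').astype(int);b=cv2.imread('pics/s10.png').astype(int)
cv2.imwrite('pics/cmp.png',np.hstack([cv2.resize(x[140:270,140:350].astype(np.uint8),None,fx=1.9,fy=1.9) for x in (a,b)]))
for n,y in (('s1',a),('s10',b)):
  h=cv2.cvtColor(y.astype(np.uint8),cv2.COLOR_BGR2HSV)
  g=(h[...,0]>50)&(h[...,0]<75)&(h[...,1]>100);print(n,'green',np.argwhere(g).mean(0).round(2))
  j=(y[155:195,160:190].max(2)<45);print('cap',np.argwhere(j).mean(0).round(2) if j.any() else None,j.sum())
"
```

```text
s1 green [237.98 315.38]
cap [17.16 13.36] 256
s10 green [237.65 316.23]
cap [15.66 14.08] 288
```

View pics/cmp.png

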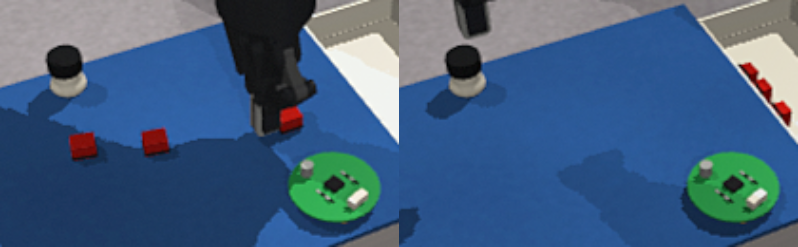

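Before and after match: the jar stays at crop (65,70) and the board at (334,186). The fingers are clear of everything, so I'll hand in.

```bash
python3 -c "
from h import *
print(ctrl.job_done(), ctrl.read_state()['clock'])"
```

```text
the job is handed in; nothing more can be done
the job is handed in; nothing more can be done
```

All three relays are in the catch tray, and I handed the job in at about 15 s. With the fingers shut and about 3 mm above the mat, I pushed them over the edge one at a time, the one nearest the tray first. No verdict was reported.

- **Relays:** In the last top view they lie on the tray floor, their tops about 21 mm up. In the tray frame they sit at x = +12, -22 and -47 mm and y = -35 to -38 mm, all inside the limits.
- **Board and jar:** They look unmoved when the scene pictures before and after are compared.
- **Arm:** The fingers finished about 155 mm above the bench, touching nothing. The force readings between moves were around 1 N.

**Checks that disagreed or failed:**
- The network's last reading of the board differed from its first by about 5 mm. The pictures show no such shift, so I take it as noise.
- The arm hid the jar in the final top view, and the network did not find it there. It was checked only in the scene camera.
- My colour check of the jar's cap differed by about 1.5 pixels, probably because the gripper or its shadow was in the search window.

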